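# Sort the specimen cups into the laboratory pick-up trays

### The job

The porter is about to collect the specimens from this clinic desk: stand every cup that has a coloured lid in the pick-up tray of the same colour as its lid, one cup flat in the empty compartment next to the request slips. Keep the cups upright and set them down rather than dropping them, and leave the two unused white-lidded cups where they are.

Things in the scene. Friction and masses are not known exactly. Their poses are not given: they have to be found in the camera images.
- cup_red: Specimen cup with a red lid, overall 75 mm tall: an off-white body tapering from 48 mm diameter at the foot to 50 mm, with a white paper band, and a ribbed screw lid 54 mm in diameter and 18 mm high (57 to 75 mm above the foot). About 90 g; rigid, lid screwed tight. Stands loose and upright on the desk. Origin: centre of its underside; z is up along its axis; round, so yaw does not matter.
- cup_yellow: Specimen cup with a yellow lid, overall 75 mm tall: an off-white body tapering from 48 mm diameter at the foot to 50 mm, with a white paper band, and a ribbed screw lid 54 mm in diameter and 18 mm high (57 to 75 mm above the foot). About 90 g; rigid, lid screwed tight. Stands loose and upright on the desk. Origin: centre of its underside; z is up along its axis; round, so yaw does not matter.
- cup_green: Specimen cup with a green lid, overall 75 mm tall: an off-white body tapering from 48 mm diameter at the foot to 50 mm, with a white paper band, and a ribbed screw lid 54 mm in diameter and 18 mm high (57 to 75 mm above the foot). About 90 g; rigid, lid screwed tight. Stands loose and upright on the desk. Origin: centre of its underside; z is up along its axis; round, so yaw does not matter.
- cup_blue: Specimen cup with a blue lid, overall 75 mm tall: an off-white body tapering from 48 mm diameter at the foot to 50 mm, with a white paper band, and a ribbed screw lid 54 mm in diameter and 18 mm high (57 to 75 mm above the foot). About 90 g; rigid, lid screwed tight. Stands loose and upright on the desk. Origin: centre of its underside; z is up along its axis; round, so yaw does not matter.
- cup_white_a: Unused specimen cup with a white lid, to be left alone; the same shape and size as the coloured ones. Origin: centre of its underside; z is up along its axis.
- cup_white_b: Unused specimen cup with a white lid, to be left alone; the same shape and size as the coloured ones. Origin: centre of its underside; z is up along its axis.
- tray_red: Red tray fixed to the desk, rim 25 mm high, 108 mm wide over its tabs. Empty cup compartment: open square, 90 mm outside, 82 mm inside, walls and floor 4 mm (a cup's foot stands 4 mm above the desk). Next to it, 41 to 107 mm along +x, a pocket full of white paper request slips (no cup there). Origin: centre of the cup compartment's underside; x points to the slips, z up.
- tray_yellow: Yellow tray fixed to the desk, rim 25 mm high, 108 mm wide over its tabs. Empty cup compartment: open square, 90 mm outside, 82 mm inside, walls and floor 4 mm (a cup's foot stands 4 mm above the desk). Next to it, 41 to 107 mm along +x, a pocket full of white paper request slips (no cup there). Origin: centre of the cup compartment's underside; x points to the slips, z up.
- tray_green: Green tray fixed to the desk, rim 25 mm high, 108 mm wide over its tabs. Empty cup compartment: open square, 90 mm outside, 82 mm inside, walls and floor 4 mm (a cup's foot stands 4 mm above the desk). Next to it, 41 to 107 mm along +x, a pocket full of white paper request slips (no cup there). Origin: centre of the cup compartment's underside; x points to the slips, z up.
- tray_blue: Blue tray fixed to the desk, rim 25 mm high, 108 mm wide over its tabs. Empty cup compartment: open square, 90 mm outside, 82 mm inside, walls and floor 4 mm (a cup's foot stands 4 mm above the desk). Next to it, 41 to 107 mm along +x, a pocket full of white paper request slips (no cup there). Origin: centre of the cup compartment's underside; x points to the slips, z up.
Mind the look-alikes: they are no part of the job. There is more than one size of the tray_red; the one meant has the size given above.

How it is judged:
At the end, for the whole second after the job is handed in: Each coloured-lid cup stands upright (within 0.1 rad), released and at rest on the compartment floor of its own colour's tray (axis within 21 mm of the centre along both sides); both white-lidded cups are upright and within 30 mm of their start (x of cup_red in the frame of tray_red between -0.021 and 0.021 m and y of cup_red in the frame of tray_red between -0.021 and 0.021 m and z of cup_red in the frame of tray_red between 0.001 and 0.009 m and angle between each of cup_red, cup_yellow, cup_green, cup_blue, cup_white_a, cup_white_b's own z axis and vertical below 0.1 rad and linear speed of each of cup_red, cup_yellow, cup_green, cup_blue below 0.02 m/s and angular speed of each of cup_red, cup_yellow, cup_green, cup_blue below 0.3 rad/s and x of cup_yellow in the frame of tray_yellow between -0.021 and 0.021 m and y of cup_yellow in the frame of tray_yellow between -0.021 and 0.021 m and z of cup_yellow in the frame of tray_yellow between 0.001 and 0.009 m and x of cup_green in the frame of tray_green between -0.021 and 0.021 m and y of cup_green in the frame of tray_green between -0.021 and 0.021 m and z of cup_green in the frame of tray_green between 0.001 and 0.009 m and x of cup_blue in the frame of tray_blue between -0.021 and 0.021 m and y of cup_blue in the frame of tray_blue between -0.021 and 0.021 m and z of cup_blue in the frame of tray_blue between 0.001 and 0.009 m and distance of each of cup_white_a, cup_white_b from where it was at the start of the episode below 0.03 m); the robot touches nothing.
It fails at once if a specimen cup is tipped more than 45 degrees (angle between any of cup_red, cup_yellow, cup_green, cup_blue, cup_white_a, cup_white_b's own z axis and vertical above 0.785 rad).
It fails at once if a coloured-lid cup is dropped: it falls freely with its foot more than 30 mm above the desk ((contact force between cup_red and anything else below 0.01 N and height (world z) of cup_red above 0.03 m and linear speed of cup_red above 0.3 m/s) or (contact force between cup_yellow and anything else below 0.01 N and height (world z) of cup_yellow above 0.03 m and linear speed of cup_yellow above 0.3 m/s) or (contact force between cup_green and anything else below 0.01 N and height (world z) of cup_green above 0.03 m and linear speed of cup_green above 0.3 m/s) or (contact force between cup_blue and anything else below 0.01 N and height (world z) of cup_blue above 0.03 m and linear speed of cup_blue above 0.3 m/s)).
It fails at once if an unused white-lidded cup is moved more than 30 mm (distance of any of cup_white_a, cup_white_b from where it was at the start of the episode above 0.03 m).
It also fails if it takes over 96 s, if anything falls off the work surface, if the arm or the gripper's body presses on something with over 40 N, if the wrist force passes 120 N, or if a joint passes its speed limit or range.

### The arm

A 7-joint arm with a two-finger parallel gripper is mounted at the origin on the work surface. World frame = base frame: x ahead of the robot, y to its left, z up, the work surface at z = 0. Lengths are in m, angles in rad, forces in N, time in s.
With the tool pointing down it reaches from about 0.4 to 0.85 m from the base axis. Payload 10.4 kg.
Tool frame: the origin (TCP) lies at the very end of the fingers, on their centre line; the grasp point (between the pads) lies manip.hold_point_z behind it (manip.hold_point_z is the distance from the TCP to the grasp point, in m); z points along the fingers, x is the direction in which the jaws open and shut, and the axes are right-handed (so a half turn about z gives the same grasp; the last joint's range is limited). The gripper opens to 85 mm and grips with 20 to 120 N. Pads are 22 mm wide; open, the fingers measure 114 mm over their backs; the gripper's body (76 mm by 85 mm) begins 54 mm behind the grasp point. The pads swing forward as they close: fully open they stand 13 mm farther back than shut.
Start: joints at [1.205, 0.332, -0.065, 1.46, 0.022, 1.35, -0.088], TCP at [0.21, -0.589, 0.231] pointing down, gripper open.
Joint ranges: [-2.6, 2.6], [-0.5, 2.12], [-1.47, 1.34], [0.16, 2.42], [-1.27, 4.41], [0.06, 2.06], [-2.6, 2.6]. Speed limits (rad/s): [2.22, 2.22, 2.79, 2.79, 3.14, 3.14, 3.14].

### API

Orientations are given as a unit quaternion [x, y, z, w].
In Python, from workcell import readout, camera, camera_info, manip gives the robot as it stands.
- The arm moves only by the tool play_rows, never from a script. Its argument "rows" is a list of rows, each a list of 3 entries, a list of its own where there are three numbers: the shift along the world's x, y, z in mm, then the turn, a rotation vector about the world's x, y, z in degrees, then the finger opening in mm, from 0 to 85.4. In form: [[[tx, ty, tz], [rx, ry, rz], fingers], ...]. A call has 1 to 12 rows; each row shifts and turns the commanded pose from where the row before left it; what a row does not reach is not made up. A row lasts 1/8 s, in which the tool goes at most 62.5 mm and 10.7 degrees, less where a joint would pass 70% of its speed; a pose out of reach is approached as far as the arm can. A call with a gripper value outside its range is refused whole. The fingers move at their own pace and stop on an object; "force" is the grip in N (left out, the last holds). Time passes only in rows, so rows that do not move let the fingers close. It gives the time, the measured TCP pose, the force and the opening at its end, in the units of the state.
- readout.get_obs(): the state, without advancing time (a new reading comes with each control period).
- camera(name): name is "scene" or "side" or "wrist"; returns the picture (480x640x3 uint8, blue, green, red); there is no depth.
- camera_info(name): a dict with "fx", "fy", "cx", "cy" (pixels), "world_from_camera" (4x4, takes a point from camera to world coordinates). Camera axes: x right, y up, looking along -z (the intrinsics and any distortion apply to the point x, -y, -z); pixel columns grow to the right and rows downward; lengths in m; the calibration is good to about 2 mm. A picture is of the moment at which its call begins: read the wrist's pose just before it. camera_info takes no time and is no camera call; for the wrist camera it gives the pose at the moment of the call.
- manip.hand_in(): hands the job in, once; it reports no verdict.
The state is a dict: "clock": time; "joint_pos": joint angles; "joint_velocities": joint speeds; "tau": joint torques, N m; "position": TCP position; "ee_rot": TCP orientation; "ft_force": force on the tool from outside, world axes, zero at the start; "torque": the same for the moment, N m; "grip_width": opening from 0.0 (shut) to 1.0 (fully open).
Only numpy, scipy, OpenCV 4.12 (cv2) and the standard library are available. Lean on these libraries where they do the work, as an engineer would, in place of code of your own. Each camera call takes 0.05 s, during which the arm holds its last target.

## Working session

There is one attempt and no reset: what is moved stays moved. The work goes in short steps, Python scripts to look and compute and a tool call to move; the robot and the scene stay as the last step left them, time stands still between calls to the robot, and variables do not carry over. Pictures are saved under pics/ and viewed, and the job is handed in when it is done.

Besides the shell and the picture viewer there is one more tool, called after "Call:" as name(argument=value, ...) on one line, values as JSON. play_rows: Moves the arm, as the interface text tells. Its arguments: {"type":"object","properties":{"rows":{"type":"array"},"force":{"type":"number"}},"required":["rows"]}

```bash
mkdir -p pics; python3 - <<'E'
from workcell import readout, camera, camera_info, manip
import cv2
o=readout.get_obs(); print(o['clock'],o['position'],o['ee_rot'],o['grip_width'],manip.hold_point_z)
for n in ['scene','side']:
    cv2.imwrite(f'pics/{n}0.png',camera(n)); i=camera_info(n); print(n,{k:(v if not hasattr(v,'round') else v) for k,v in i.items()})
E
```

```text
0.0 [ 0.20995302 -0.58827743  0.23049111] [ 8.17353191e-01 -5.76136468e-01 -6.10912247e-04 -3.96528482e-04] 0.9993480223805282 0.0187
scene {'fx': 445.6007724892942, 'fy': 445.6007724892942, 'cx': 320.92860487591076, 'cy': 238.4746192509944, 'world_from_camera': array([[ 0.66175923, -0.52747585,  0.53277007,  0.85238415],
       [ 0.74970452,  0.46958976, -0.46629239, -0.37684923],
       [-0.0042254 ,  0.70799342,  0.70620638,  0.58681947],
       [ 0.        ,  0.        ,  0.        ,  1.        ]])}
side {'fx': 486.5380503519987, 'fy': 486.5380503519987, 'cx': 314.0631696403525, 'cy': 233.23229852096375, 'world_from_camera': array([[ 0.97130625,  0.18211588, -0.15296399,  0.32609862],
       [-0.23759641,  0.77165771, -0.5899935 , -0.55969202],
       [ 0.01058866,  0.60940806,  0.79278603,  0.75979156],
       [ 0.        ,  0.        ,  0.        ,  1.        ]])}
```

```bash
ls -la .
```

```text
total 12
drwxr-xr-x  3 agent agent 4096 Dec  7 15:47 .
drwxr-xr-x 23 root  root  4096 Dec  7 15:47 ..
drwxr-xr-x  2 agent agent 4096 Dec  7 15:47 pics
```

View pics/scene0.png

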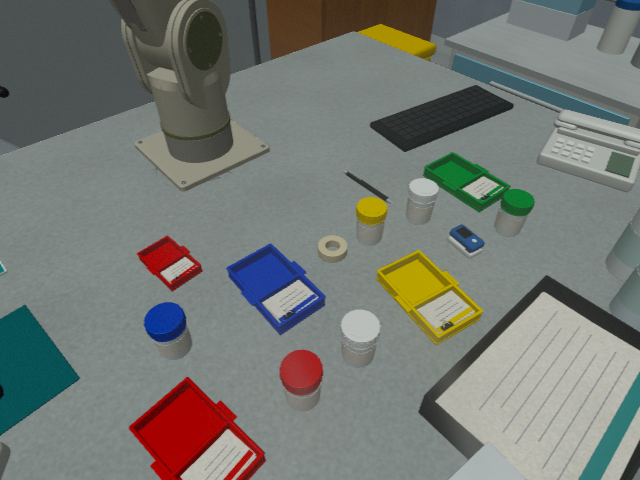

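View pics/side0.png

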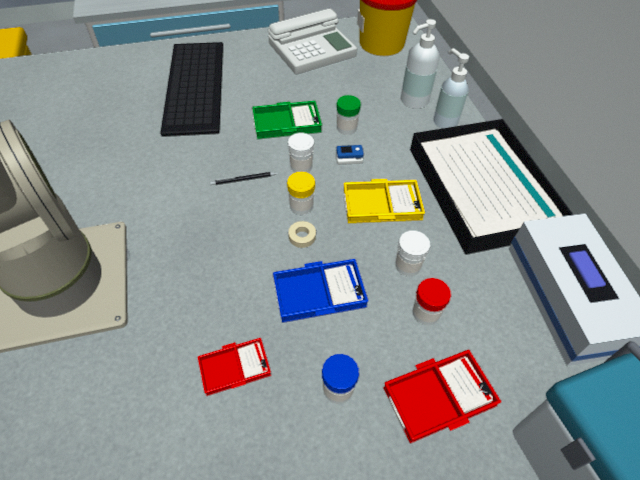

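```bash
cat > h.py <<'E'
import numpy as np, cv2
from workcell import readout, camera, camera_info, manip
from scipy.optimize import least_squares
def ray(i,uv,z):
    uv=np.asarray(uv,float).reshape(-1,2); T=i['world_from_camera']
    d=np.c_[(uv[:,0]-i['cx'])/i['fx'],-(uv[:,1]-i['cy'])/i['fy'],-np.ones(len(uv))]@T[:3,:3].T
    o=T[:3,3]; return (o+d*((z-o[2])/d[:,2])[:,None])[:,:2]
def proj(i,P):
    T=i['world_from_camera']; p=(np.asarray(P,float)-T[:3,3])@T[:3,:3]
    return np.c_[i['cx']+i['fx']*p[:,0]/-p[:,2], i['cy']-i['fy']*p[:,1]/-p[:,2]]
def mask(img,c):
    h,s,v=cv2.split(cv2.cvtColor(img,cv2.COLOR_BGR2HSV))
    hh={'red':(h<8)|(h>172),'yellow':(h>20)&(h<33),'green':(h>50)&(h<80),'blue':(h>108)&(h<130)}[c]
    return (hh&(s>150)&(v>40)).astype(np.uint8)*255
def blobs(img,c,amin=150):
    cs,_=cv2.findContours(mask(img,c),cv2.RETR_EXTERNAL,cv2.CHAIN_APPROX_NONE)
    return [k[:,0,:] for k in cs if cv2.contourArea(k)>amin]
def lid(i,k,z=0.075,r=0.027):
    P=ray(i,k,z); c=P.mean(0); v=c-i['world_from_camera'][:2,3]; v/=np.linalg.norm(v)
    for _ in range(4):
        Q=P[(P-c)@v>0.003]
        s=least_squares(lambda x:np.hypot(*(Q-x).T)-r,c,loss='soft_l1',f_scale=.001); c=s.x
    return c,np.sqrt(np.mean(s.fun**2))
def rect(img,i,z,x0=.25,x1=.85,y0=-.4,y1=.4,s=1000):
    # picture: row down = -x ; col right = -y
    W=int((y1-y0)*s);H=int((x1-x0)*s)
    dst=np.float32([[0,0],[W,0],[W,H],[0,H]]); w=np.array([[x1,y1,z],[x1,y0,z],[x0,y0,z],[x0,y1,z]])
    M=cv2.getPerspectiveTransform(np.float32(proj(i,w)),dst)
    return cv2.warpPerspective(img,M,(W,H),flags=cv2.INTER_CUBIC)
E
python3 - <<'E'
from h import *
for n in ['scene','side']:
    img=cv2.imread(f'pics/{n}0.png'); i=camera_info(n)
    for c in ['red','yellow','green','blue']:
        for k in blobs(img,c):
            x,y,w,h=cv2.boundingRect(k); p,e=lid(i,k)
            r=cv2.minAreaRect(np.float32(ray(i,k,.025)*1000))
            print(n,c,(x,y,w,h),'lid',(p*1000).round(1),round(e*1000,1),'tray',np.round(r[0]),np.round(r[1]),round(r[2]))
    print(ray(i,[[320,240]],0))
E
```

```text
scene red (224, 450, 29, 30) lid [ 690.8 -330.6] 3.3 tray [ 649. -331.] [ 7. 41.] 10
scene red (129, 377, 137, 103) lid [ 562.5 -356.9] 10.5 tray [ 591. -354.] [159. 107.] 8
scene red (280, 350, 43, 38) lid [ 624.  -211.6] 0.7 tray [ 600. -194.] [58. 56.] 48
scene red (137, 236, 65, 55) lid [ 317.5 -248. ] 4.1 tray [ 297. -233.] [116.  72.] 5
scene yellow (377, 250, 106, 95) lid [609.   32.9] 4.8 tray [632.  42.] [109. 160.] 80
scene yellow (356, 197, 31, 28) lid [466.6  78.5] 0.8 tray [435. 116.] [57. 79.] 43
scene yellow (358, 24, 78, 37) lid [-103.1  708.9] 2.9 tray [-74. 787.] [115. 305.] 90
scene green (424, 153, 110, 63) lid [482.7 298.8] 7.6 tray [525. 329.] [121. 224.] 87
scene blue (144, 302, 42, 40) lid [ 438.7 -303.9] 0.7 tray [ 404. -298.] [58. 73.] 84
scene blue (227, 244, 98, 88) lid [ 442.  -134.5] 4.5 tray [ 454. -130.] [106. 158.] 88
[[0.41154279 0.00666926]]
side red (384, 350, 117, 93) lid [ 612.6 -346.4] 4.0 tray [ 583. -355.] [157. 107.] 7
side red (198, 338, 73, 57) lid [ 281.2 -249.3] 14.0 tray [ 282. -236.] [104.  73.] 5
side red (416, 278, 35, 33) lid [ 618.8 -212.4] 0.6 tray [ 638. -190.] [67. 57.] 54
side red (362, 0, 55, 10) lid [871.5 688.2] 21.4 tray [894. 774.] [ 53. 164.] 77
side yellow (344, 179, 81, 44) lid [644.4  19. ] 12.7 tray [624.  40.] [114. 154.] 80
side yellow (287, 172, 28, 26) lid [463.   77.5] 0.8 tray [471. 117.] [71. 56.] 77
side yellow (0, 27, 31, 32) lid [-146.2  760.5] 4.0 tray [-164.  810.] [ 73. 157.] 8
side yellow (360, 0, 54, 56) lid [848.4 692. ] 46.3 tray [832. 659.] [280. 160.] 67
side green (253, 101, 69, 38) lid [480. 303.] 23.7 tray [486. 331.] [119. 151.] 86
side green (337, 95, 24, 22) lid [620.  289.1] 1.3 tray [638. 343.] [79. 55.] 66
side blue (322, 354, 37, 39) lid [ 434.6 -305.9] 0.6 tray [ 442. -289.] [62. 57.] 76
side blue (273, 259, 95, 63) lid [ 465.7 -133.5] 14.4 tray [ 449. -131.] [108. 152.] 88
[[ 0.48000693 -0.01307419]]
```

```bash
python3 - <<'E'
from h import *
for n in ['scene','side']:
    img=cv2.imread(f'pics/{n}0.png'); i=camera_info(n)
    tiles=[]
    for (x,y) in [(.587,-.354),(.627,.041),(.488,.330),(.451,-.131)]:
        r=rect(img,i,.025,x-.1,x+.1,y-.1,y+.1,2000)
        for g in range(0,400,40): cv2.putText(r,str(int(round((y+.1)*1000-g/2))),(g,10),0,.32,(255,255,255),1); cv2.line(r,(g,0),(g,399),(200,200,200),1) if 0 else cv2.line(r,(g,12),(g,18),(255,255,255),1); cv2.line(r,(0,g),(6,g),(255,255,255),1); cv2.putText(r,str(int(round((x+.1)*1000-g/2))),(8,g+4),0,.32,(255,255,255),1)
        tiles.append(r)
    o=np.vstack([np.hstack(tiles[:2]),np.hstack(tiles[2:])])
    cv2.imwrite(f'pics/rect_{n}.png',cv2.resize(o,(600,600),interpolation=cv2.INTER_AREA) if 0 else o[:, :][:600] if 0 else cv2.resize(o,(600,600),interpolation=cv2.INTER_AREA))
img=cv2.imread('pics/side0.png')
cv2.imwrite('pics/redcrop.png',cv2.resize(img[320:460,180:520],None,fx=2.2,fy=2.2,interpolation=cv2.INTER_CUBIC))
E
```

```text
Traceback (most recent call last):
ValueError: all the input array dimensions except for the concatenation axis must match exactly, but along dimension 0, the array at index 0 has size 399 and the array at index 1 has size 400
```

```bash
python3 - <<'E'
from h import *
for n in ['scene','side']:
    img=cv2.imread(f'pics/{n}0.png'); i=camera_info(n)
    tiles=[]
    for (x,y) in [(.587,-.354),(.627,.041),(.488,.330),(.451,-.131)]:
        r=cv2.resize(rect(img,i,.025,x-.1,x+.1,y-.1,y+.1,2000),(300,300),interpolation=cv2.INTER_AREA)
        for g in range(0,300,30):
            cv2.line(r,(g,12),(g,18),(255,255,255),1); cv2.line(r,(0,g),(6,g),(255,255,255),1)
            cv2.putText(r,str(int(round((y+.1)*1000-g/1.5))),(g,10),0,.32,(255,255,255),1); cv2.putText(r,str(int(round((x+.1)*1000-g/1.5))),(8,g+4),0,.32,(255,255,255),1)
        tiles.append(r)
    cv2.imwrite(f'pics/rect_{n}.png',np.vstack([np.hstack(tiles[:2]),np.hstack(tiles[2:])]))
img=cv2.imread('pics/side0.png')
cv2.imwrite('pics/redcrop.png',cv2.resize(img[320:460,180:520],None,fx=2.2,fy=2.2,interpolation=cv2.INTER_CUBIC))
E
```

```text
(no output)
```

View pics/rect_scene.png

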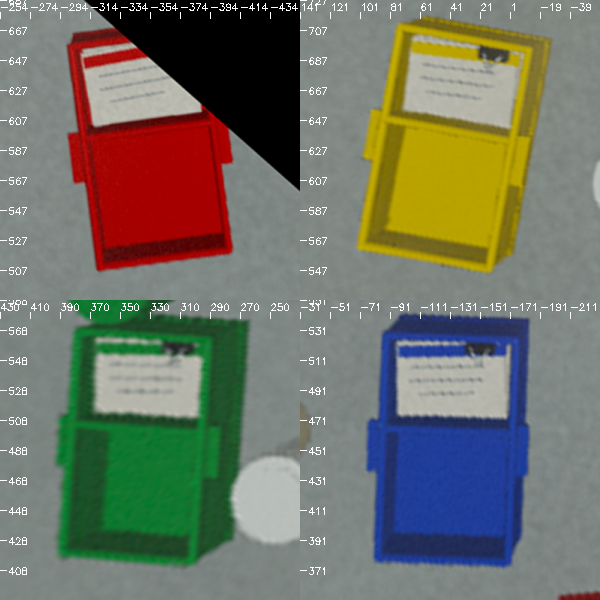

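View pics/rect_side.png

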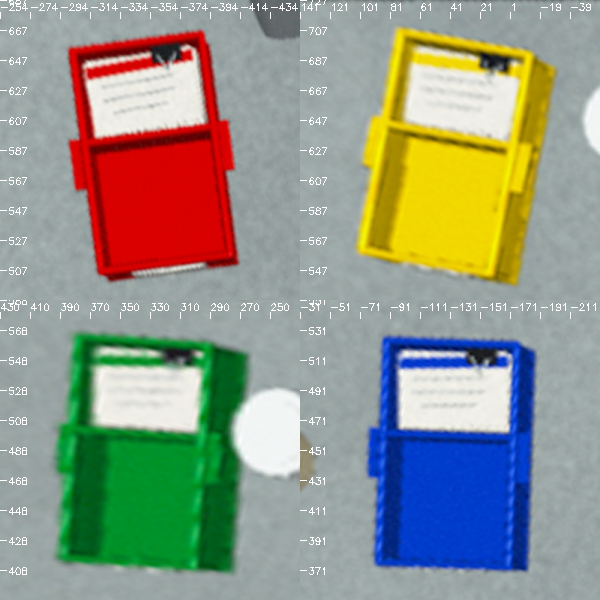

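View pics/redcrop.png

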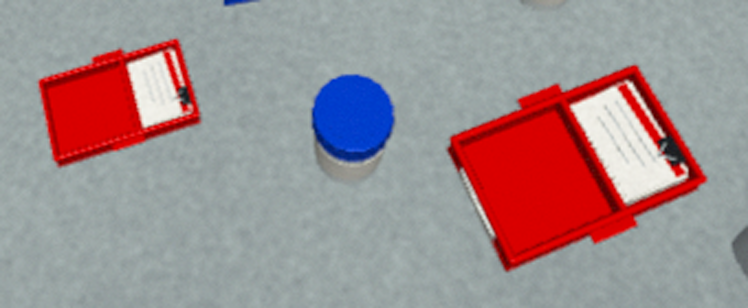

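```bash
python3 - <<'E'
from h import *
for n,g in [('scene',[(360,325),(421,190)]),('side',[(413,245),(300,148)])]:
    img=cv2.imread(f'pics/{n}0.png'); i=camera_info(n)
    h,s,v=cv2.split(cv2.cvtColor(img,cv2.COLOR_BGR2HSV))
    m=((v>195)&(s<40)).astype(np.uint8)*255
    cs,_=cv2.findContours(m,0,cv2.CHAIN_APPROX_NONE)
    for q in g:
        for k in cs:
            if cv2.contourArea(k)>80 and cv2.pointPolygonTest(k,q,True)>-8:
                p,e=lid(i,k[:,0,:]); print(n,q,cv2.boundingRect(k),(p*1000).round(1),round(e*1000,1))
i=camera_info('scene'); img=cv2.imread('pics/scene0.png')
m=mask(img,'green'); m[:, :496]=0; m[210:]=0
k=max(cv2.findContours(m,0,cv2.CHAIN_APPROX_NONE)[0],key=len)[:,0,:]; k=k[k[:,0]>500]
print(cv2.boundingRect(k),lid(i,k))
E
```

```text
side (413, 245) (399, 230, 31, 25) [ 624.2 -110. ] 0.7
side (300, 148) (288, 133, 26, 18) [487.8 189.2] 0.9
(501, 181, 33, 29) (array([0.61709583, 0.29074216]), np.float64(0.006927808605129914))
```

Call:
play_rows(rows=[[[35,32,0],[0,0,2.5],85],[[35,32,0],[0,0,2.5],85],[[35,32,0],[0,0,2.5],85],[[35,32,0],[0,0,2.5],85],[[35,32,0],[0,0,2.5],85],[[35,32,0],[0,0,2.5],85],[[35,32,0],[0,0,2.5],85],[[35,32,0],[0,0,2.5],85],[[35,32,0],[0,0,2.5],85],[[35,32,0],[0,0,2.5],85],[[35,32,0],[0,0,0],85],[[26,24,0],[0,0,0],85]], force=40)

```text
clock: 1.6
position: [0.6222, -0.2107, 0.2307]
ee_rot: [0.923, -0.385, -0.0, -0.0]
ft_force: [-0.2, -0.2, 0.1]
grip_width: 0.994
```

```bash
python3 - <<'E'
from h import *
o=readout.get_obs(); i=camera_info('wrist'); im=camera('wrist'); cv2.imwrite('pics/w1.png',im)
print(o['clock'],o['position'],o['joint_pos'],i['world_from_camera'][:3,3])
for k in blobs(im,'red'):
    p,e=lid(i,k); print(cv2.boundingRect(k),(p*1000).round(1),round(e*1000,1))
E
```

```text
1.6 [ 0.62220466 -0.2106535   0.23073044] [ 0.54688058  0.4337735  -0.40236661  1.35002504  0.16730923  1.39186659
 -0.64206572] [ 0.67963128 -0.15226809  0.37274805]
(403, 256, 41, 33) [ 626.1 -318.5] nan
(314, 237, 165, 160) [ 564.4 -345. ] 6.2
(283, 181, 69, 70) [ 621.7 -208. ] 0.5
  return _methods._mean(a, axis=axis, dtype=dtype,
  ret = ret.dtype.type(ret / rcount)
```

View pics/w1.png

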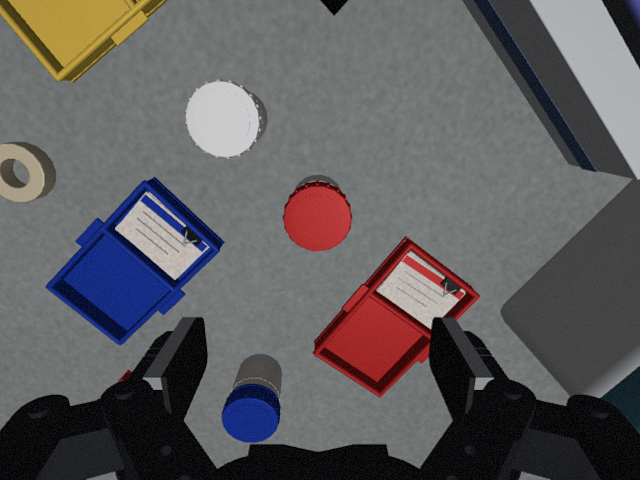

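Call:
play_rows(rows=[[[0,0,-35],[0,0,0],85],[[0,0,-40],[0,0,0],85],[[0,0,-40],[0,0,0],85],[[0,0,-30],[0,0,0],85],[[0,0,-20],[0,0,0],85],[[0,0,-15],[0,0,0],85],[[0,0,-5],[0,0,0],85],[[0,0,0],[0,0,0],85]])

```text
clock: 2.65
position: [0.6214, -0.2127, 0.0468]
ee_rot: [0.923, -0.386, 0.0, -0.0]
ft_force: [-0.7, -0.3, 0.5]
grip_width: 0.999
```

```bash
python3 - <<'E'
from h import *
im=camera('scene'); cv2.imwrite('pics/s1.png',cv2.resize(im[250:450,180:440],None,fx=3,fy=3))
E
```

```text
(no output)
```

View pics/s1.png

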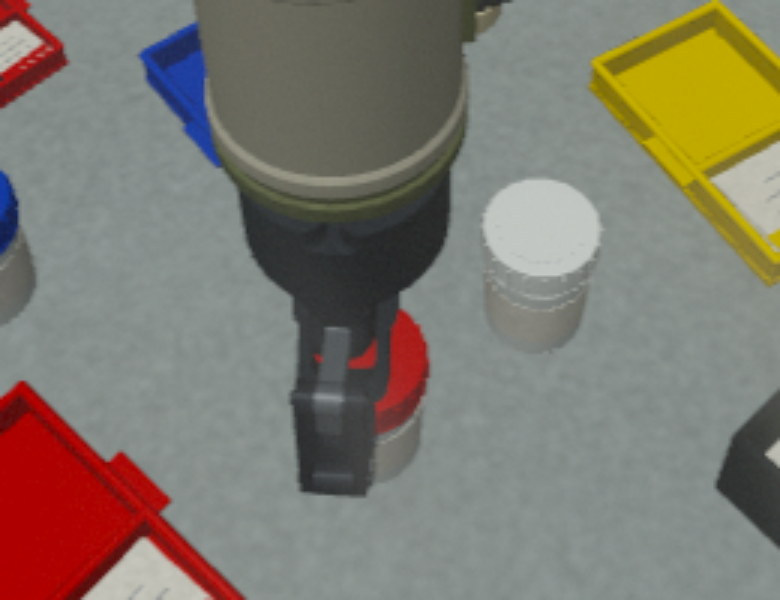

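Call:
play_rows(rows=[[[0,0,0],[0,0,0],40],[[0,0,0],[0,0,0],40],[[0,0,0],[0,0,0],40],[[0,0,0],[0,0,0],40],[[0,0,0],[0,0,0],40],[[0,0,10],[0,0,0],40],[[0,0,20],[0,0,0],40]])

```text
clock: 3.58
position: [0.6205, -0.2125, 0.0766]
ee_rot: [0.923, -0.386, -0.001, 0.0]
ft_force: [0.3, -0.4, -0.9]
grip_width: 0.618
```

```bash
python3 - <<'E'
from h import *
im=camera('side'); cv2.imwrite('pics/s2.png',cv2.resize(im[180:360,330:530],None,fx=3,fy=3))
E
```

```text
(no output)
```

View pics/s2.png

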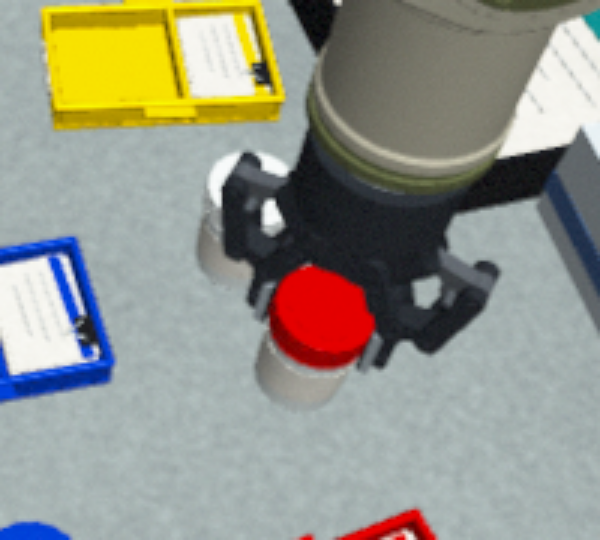

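Call:
play_rows(rows=[[[0,0,15],[0,0,0],40],[[0,0,15],[0,0,0],40],[[-8,-17,0],[0,0,0],40],[[-12,-28,0],[0,0,0],40],[[-12,-28,0],[0,0,0],40],[[-12,-28,0],[0,0,0],40],[[-12,-27,0],[0,0,0],40],[[-8,-18,0],[0,0,0],40],[[0,0,-10],[0,0,0],40],[[0,0,0],[0,0,0],40]])

```text
clock: 4.88
position: [0.557, -0.3569, 0.0948]
ee_rot: [0.923, -0.385, -0.001, -0.001]
ft_force: [-0.1, 0.2, -0.8]
grip_width: 0.618
```

```bash
python3 - <<'E'
from h import *
im=camera('side'); cv2.imwrite('pics/s3.png',cv2.resize(im[300:480,330:530],None,fx=3,fy=3))
E
```

```text
(no output)
```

View pics/s3.png

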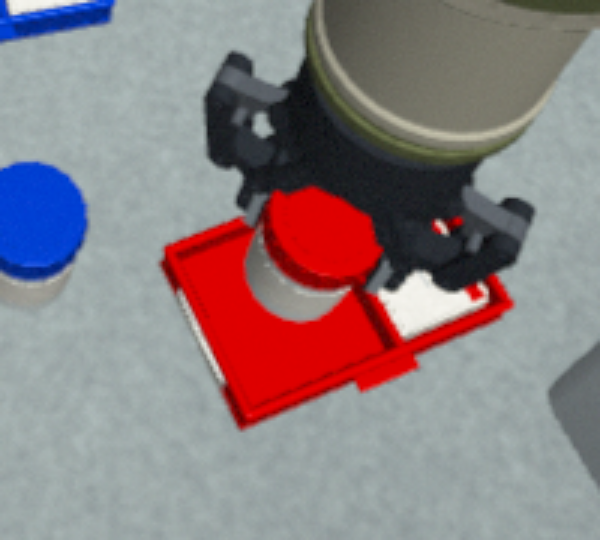

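Call:
play_rows(rows=[[[0,0,-12],[0,0,0],40],[[0,0,-12],[0,0,0],40],[[0,0,-10],[0,0,0],40],[[0,0,-5],[0,0,0],40],[[0,0,-3],[0,0,0],40],[[0,0,-1],[0,0,0],40],[[0,0,0],[0,0,0],40]])

```text
clock: 5.8
position: [0.5572, -0.3588, 0.0536]
ee_rot: [0.923, -0.386, 0.0, 0.0]
ft_force: [-0.7, -0.6, -2.2]
grip_width: 0.621
```

```bash
python3 - <<'E'
from h import *
im=camera('side'); cv2.imwrite('pics/s4.png',cv2.resize(im[300:480,330:530],None,fx=3,fy=3))
E
```

```text
(no output)
```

View pics/s4.png

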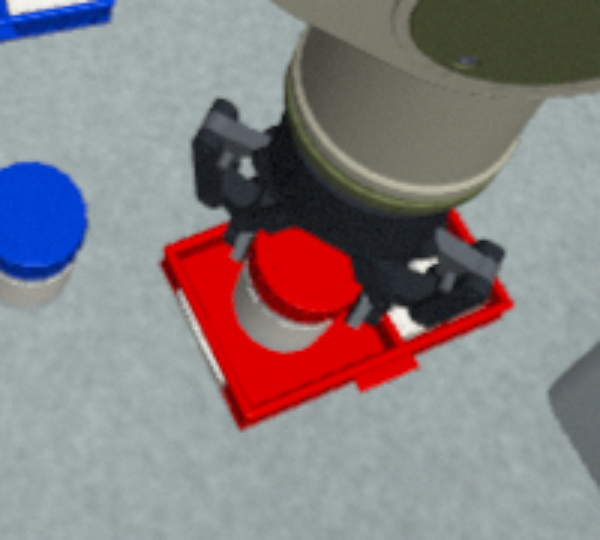

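Call:
play_rows(rows=[[[0,0,-1],[0,0,0],40],[[0,0,-1],[0,0,0],40],[[0,0,0],[0,0,0],40]])

```text
clock: 6.22
position: [0.5572, -0.3587, 0.0514]
ee_rot: [0.923, -0.386, 0.0, 0.0]
ft_force: [-0.4, 0.3, -1.2]
grip_width: 0.619
```

Call:
play_rows(rows=[[[0,0,-1],[0,0,0],40],[[0,0,0],[0,0,0],40],[[0,0,0],[0,0,0],40]])

```text
clock: 6.6
position: [0.5573, -0.3586, 0.0512]
ee_rot: [0.923, -0.386, 0.0, 0.0]
ft_force: [-1.8, 1.9, 6.7]
grip_width: 0.615
```

Call:
play_rows(rows=[[[0,0,0],[0,0,0],85],[[0,0,0],[0,0,0],85],[[0,0,0],[0,0,0],85],[[0,0,0],[0,0,0],85],[[0,0,20],[0,0,0],85],[[0,0,35],[0,0,0],85],[[0,0,35],[0,0,0],85],[[0,0,20],[0,0,0],85],[[-20,10,0],[0,0,0],85],[[-40,20,0],[0,0,0],85],[[-40,15,0],[0,0,0],85],[[-20,8,0],[0,0,0],85]])

```text
clock: 8.1
position: [0.4352, -0.3052, 0.1606]
ee_rot: [0.923, -0.386, -0.0, 0.0]
ft_force: [0.2, 0.7, 0.2]
grip_width: 0.995
```

```bash
python3 - <<'E'
from h import *
im=camera('side'); cv2.imwrite('pics/s5.png',im)
i=camera_info('wrist'); im=camera('wrist'); cv2.imwrite('pics/w5.png',im)
for k in blobs(im,'blue'):
    p,e=lid(i,k); print(cv2.boundingRect(k),(p*1000).round(1),round(e*1000,1))
print(readout.get_obs()['position'])
E
```

```text
(276, 196, 88, 88) [ 436.5 -301.4] 0.4
(8, 0, 260, 155) [ 419.  -135.9] 2.7
[ 0.43538817 -0.3054757   0.16087545]
```

View pics/s5.png

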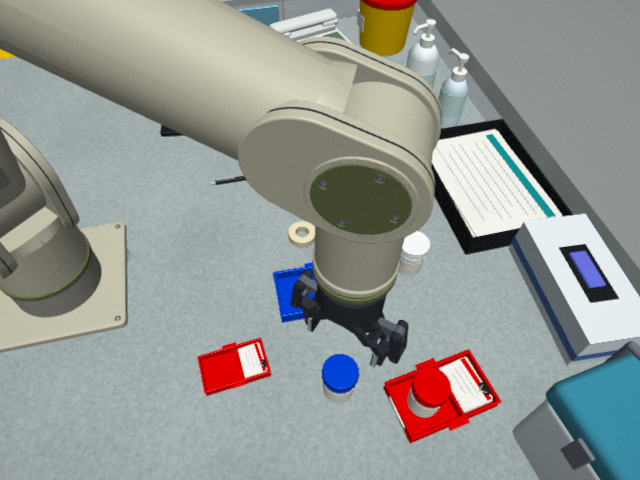

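View pics/w5.png

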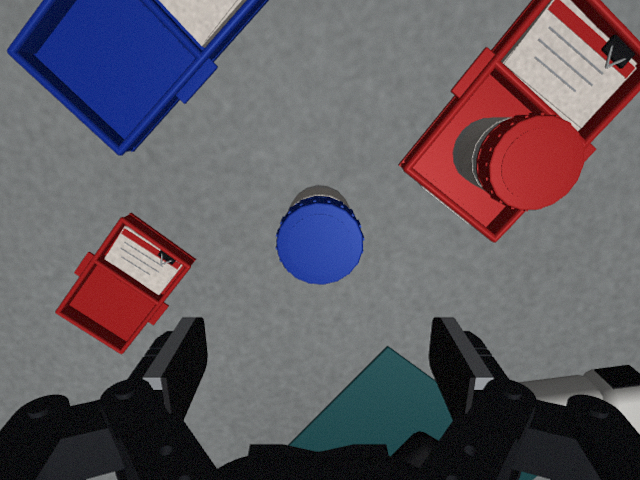

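Call:
play_rows(rows=[[[1,2,-20],[0,0,0],85],[[0,0,-35],[0,0,0],85],[[0,0,-30],[0,0,0],85],[[0,0,-18],[0,0,0],85],[[0,0,-9],[0,0,0],85],[[0,0,-2],[0,0,0],85],[[0,0,0],[0,0,0],40],[[0,0,0],[0,0,0],40],[[0,0,0],[0,0,0],40],[[0,0,0],[0,0,0],40],[[0,0,0],[0,0,0],40]])

```text
clock: 9.57
position: [0.4386, -0.304, 0.0474]
ee_rot: [0.923, -0.386, 0.001, 0.0]
ft_force: [-1.7, 3.0, 4.9]
grip_width: 0.615
```

Call:
play_rows(rows=[[[0,0,10],[0,0,0],40],[[0,0,20],[0,0,0],40],[[0,0,20],[0,0,0],40],[[-2,17,0],[0,0,0],40],[[-3,28,0],[0,0,0],40],[[-3,32,0],[0,0,0],40],[[-3,32,0],[0,0,0],40],[[-3,32,0],[0,0,0],40],[[-3,22,0],[0,0,0],40],[[-2,13,0],[0,0,0],40],[[0,0,-10],[0,0,0],40],[[0,0,0],[0,0,0],40]])

```text
clock: 11.08
position: [0.4183, -0.1281, 0.0852]
ee_rot: [0.923, -0.386, -0.001, 0.0]
ft_force: [-0.3, -0.6, -0.8]
grip_width: 0.622
```

```bash
python3 - <<'E'
from h import *
im=camera('side'); cv2.imwrite('pics/s6.png',cv2.resize(im[180:360,210:410],None,fx=3,fy=3))
E
```

```text
(no output)
```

View pics/s6.png

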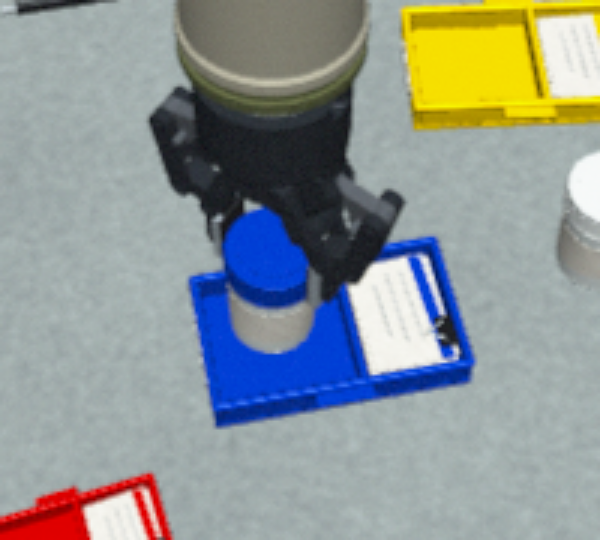

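Call:
play_rows(rows=[[[0,0,-10],[0,0,0],40],[[0,0,-10],[0,0,0],40],[[0,0,-6],[0,0,0],40],[[0,0,-4],[0,0,0],40],[[0,0,-3],[0,0,0],40],[[0,0,-1],[0,0,0],40],[[0,0,0],[0,0,0],40],[[0,0,0],[0,0,0],40]])

```text
clock: 12.12
position: [0.4192, -0.1277, 0.0525]
ee_rot: [0.923, -0.386, 0.0, 0.0]
ft_force: [-0.6, -0.7, -1.4]
grip_width: 0.618
```

Call:
play_rows(rows=[[[0,0,-1],[0,0,0],40],[[0,0,-1],[0,0,0],40],[[0,0,0],[0,0,0],40]])

```text
clock: 12.5
position: [0.4196, -0.1275, 0.0513]
ee_rot: [0.923, -0.385, 0.0, 0.0]
ft_force: [-5.0, 2.3, 15.0]
grip_width: 0.617
```

Call:
play_rows(rows=[[[0,0,1],[0,0,0],85],[[0,0,0],[0,0,0],85],[[0,0,0],[0,0,0],85],[[0,0,0],[0,0,0],85],[[0,0,20],[0,0,0],85],[[0,0,35],[0,0,0],85],[[0,0,35],[0,0,0],85],[[0,0,20],[0,0,0],85]])

```text
clock: 13.5
position: [0.4196, -0.1277, 0.163]
ee_rot: [0.923, -0.386, 0.001, 0.0]
ft_force: [-0.6, 0.6, 0.8]
grip_width: 0.997
```

Call:
play_rows(rows=[[[5,26,0],[0,0,0],85],[[10,45,0],[0,0,0],85],[[10,45,0],[0,0,0],85],[[10,45,0],[0,0,0],85],[[7,30,0],[0,0,0],85],[[3,15,0],[0,0,0],85],[[0,0,0],[0,0,0],85]])

```text
clock: 14.38
position: [0.464, 0.0794, 0.1612]
ee_rot: [0.923, -0.385, -0.0, -0.0]
ft_force: [0.2, -0.7, -0.3]
grip_width: 0.994
```

```bash
python3 - <<'E'
from h import *
i=camera_info('wrist'); im=camera('wrist'); cv2.imwrite('pics/w7.png',im)
for k in blobs(im,'yellow'):
    p,e=lid(i,k); print(cv2.boundingRect(k),(p*1000).round(1),round(e*1000,1))
print(readout.get_obs()['position'])
im=camera('side'); cv2.imwrite('pics/s7.png',im)
E
```

```text
(273, 198, 88, 88) [464.8  83. ] 0.4
(607, 0, 33, 56) [638.9  55.8] 3.3
(585, 0, 35, 58) [629.8  65.3] 2.6
(389, 0, 251, 209) [637.6  49.1] 4.4
[0.46395103 0.07823732 0.16116861]
```

View pics/w7.png

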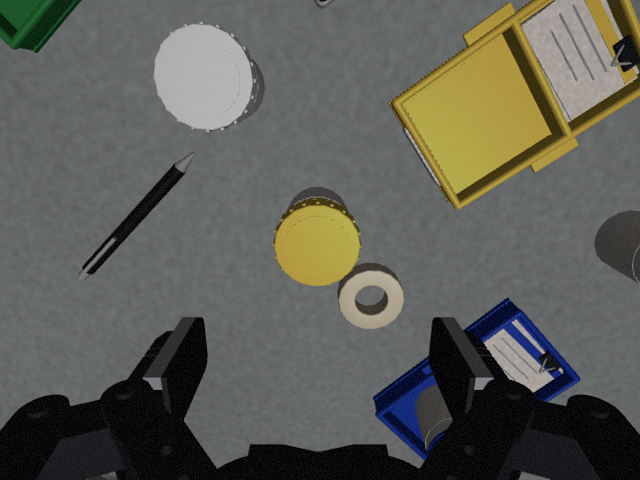

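View pics/s7.png

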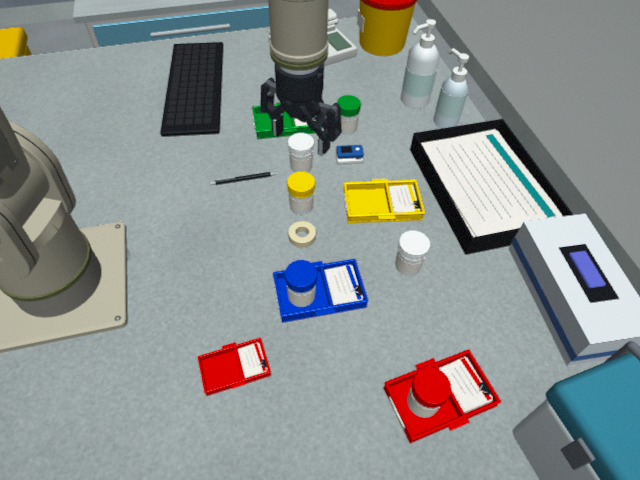

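Call:
play_rows(rows=[[[1,2,-20],[0,0,0],85],[[0,0,-35],[0,0,0],85],[[0,0,-30],[0,0,0],85],[[0,0,-18],[0,0,0],85],[[0,0,-9],[0,0,0],85],[[0,0,-2],[0,0,0],85],[[0,0,0],[0,0,0],40],[[0,0,0],[0,0,0],40],[[0,0,0],[0,0,0],40],[[0,0,0],[0,0,0],40],[[0,0,0],[0,0,0],40]])

```text
clock: 15.85
position: [0.4658, 0.0806, 0.0483]
ee_rot: [0.923, -0.386, 0.001, -0.0]
ft_force: [-2.2, 1.0, 5.2]
grip_width: 0.62
```

Gripped. Move on to the yellow tray: delta (131, −30).

Call:
play_rows(rows=[[[0,0,10],[0,0,0],40],[[0,0,20],[0,0,0],40],[[0,0,20],[0,0,0],40],[[12,-3,0],[0,0,0],40],[[25,-6,0],[0,0,0],40],[[29,-6,0],[0,0,0],40],[[29,-6,0],[0,0,0],40],[[24,-6,0],[0,0,0],40],[[12,-3,0],[0,0,0],40],[[0,0,-10],[0,0,0],40],[[0,0,0],[0,0,0],40]])

```text
clock: 17.23
position: [0.5946, 0.0506, 0.0859]
ee_rot: [0.923, -0.385, -0.001, 0.001]
ft_force: [-1.0, 0.3, -2.3]
grip_width: 0.621
```

```bash
python3 - <<'E'
from h import *
im=camera('side'); cv2.imwrite('pics/s8.png',cv2.resize(im[100:280,280:480],None,fx=3,fy=3))
E
```

```text
(no output)
```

View pics/s8.png

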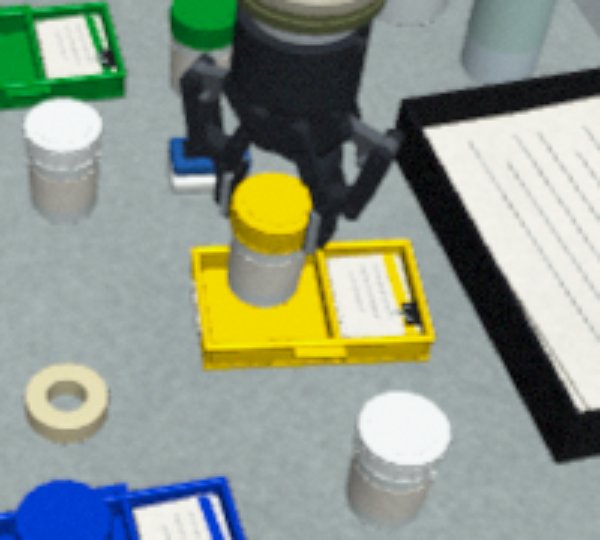

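Call:
play_rows(rows=[[[0,0,-10],[0,0,0],40],[[0,0,-10],[0,0,0],40],[[0,0,-6],[0,0,0],40],[[0,0,-4],[0,0,0],40],[[0,0,-3],[0,0,0],40],[[0,0,-1],[0,0,0],40],[[0,0,0],[0,0,0],40],[[0,0,0],[0,0,0],40]])

```text
clock: 18.27
position: [0.5962, 0.0503, 0.0535]
ee_rot: [0.923, -0.386, 0.0, -0.0]
ft_force: [0.3, -0.3, -1.2]
grip_width: 0.617
```

Call:
play_rows(rows=[[[0,0,-1],[0,0,0],40],[[0,0,-1],[0,0,0],40],[[0,0,0],[0,0,0],40]])

```text
clock: 18.65
position: [0.5965, 0.0507, 0.0524]
ee_rot: [0.923, -0.386, 0.001, -0.0]
ft_force: [-2.4, 0.1, 8.2]
grip_width: 0.619
```

Call:
play_rows(rows=[[[0,0,0],[0,0,0],85],[[0,0,0],[0,0,0],85],[[0,0,0],[0,0,0],85],[[0,0,0],[0,0,0],85],[[0,0,20],[0,0,0],85],[[0,0,35],[0,0,0],85],[[0,0,35],[0,0,0],85],[[0,0,20],[0,0,0],85]])

```text
clock: 19.65
position: [0.5969, 0.0506, 0.1644]
ee_rot: [0.923, -0.386, 0.001, -0.001]
ft_force: [-1.2, 0.4, -0.5]
grip_width: 0.995
```

Call:
play_rows(rows=[[[2,26,0],[0,0,0],85],[[4,45,0],[0,0,0],85],[[5,45,0],[0,0,0],85],[[5,45,0],[0,0,0],85],[[4,40,0],[0,0,0],85],[[3,25,0],[0,0,0],85],[[1,13,0],[0,0,0],85],[[0,0,0],[0,0,0],85]])

```text
clock: 20.65
position: [0.6198, 0.2897, 0.1613]
ee_rot: [0.923, -0.385, -0.0, 0.0]
ft_force: [0.6, -0.0, 0.0]
grip_width: 0.996
```

```bash
python3 - <<'E'
from h import *
i=camera_info('wrist'); im=camera('wrist'); cv2.imwrite('pics/w9.png',im)
for k in blobs(im,'green'):
    p,e=lid(i,k); print(cv2.boundingRect(k),(p*1000).round(1),round(e*1000,1))
print(readout.get_obs()['position'])
im=camera('side'); cv2.imwrite('pics/s9.png',im)
E
```

```text
(274, 195, 44, 84) [626.5 294.3] 2.1
(48, 188, 215, 189) [486.7 350.6] 7.9
(184, 184, 81, 81) [613.2 340.1] 5.9
[0.6202218  0.28856171 0.16128722]
```

View pics/w9.png

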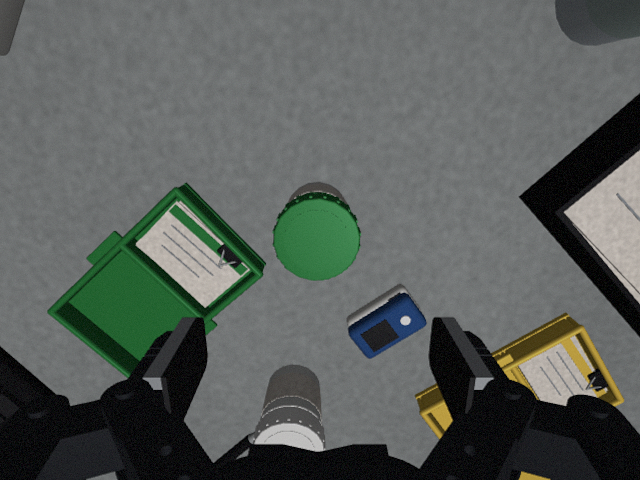

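View pics/s9.png

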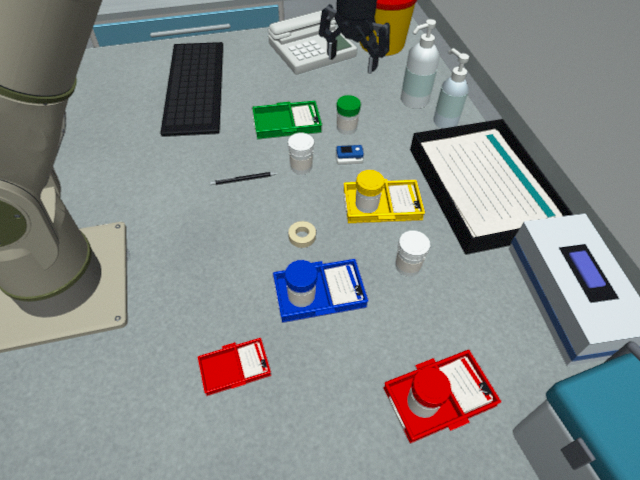

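Call:
play_rows(rows=[[[3,3,-20],[0,0,0],85],[[0,0,-35],[0,0,0],85],[[0,0,-30],[0,0,0],85],[[0,0,-18],[0,0,0],85],[[0,0,-9],[0,0,0],85],[[0,0,-2],[0,0,0],85],[[0,0,0],[0,0,0],40],[[0,0,0],[0,0,0],40],[[0,0,0],[0,0,0],40],[[0,0,0],[0,0,0],40],[[0,0,0],[0,0,0],40]])

```text
clock: 22.12
position: [0.6237, 0.2928, 0.0486]
ee_rot: [0.923, -0.386, 0.001, -0.001]
ft_force: [-1.5, 0.5, 6.4]
grip_width: 0.618
```

Call:
play_rows(rows=[[[0,0,10],[0,0,0],40],[[0,0,25],[0,0,0],40],[[0,0,20],[0,0,0],40],[[-14,4,0],[0,0,0],40],[[-28,8,0],[0,0,0],40],[[-32,10,0],[0,0,0],40],[[-32,10,0],[0,0,0],40],[[-28,9,0],[0,0,0],40],[[-20,6,0],[0,0,0],40],[[-12,3,0],[0,0,0],40],[[0,0,-10],[0,0,0],40],[[0,0,0],[0,0,0],40]])

```text
clock: 23.62
position: [0.4576, 0.3412, 0.0911]
ee_rot: [0.922, -0.386, -0.0, 0.001]
ft_force: [-0.1, -0.5, -1.6]
grip_width: 0.617
```

```bash
python3 - <<'E'
from h import *
im=camera('side'); cv2.imwrite('pics/s10.png',cv2.resize(im[40:200,200:400],None,fx=3,fy=3))
im=camera('scene'); cv2.imwrite('pics/c10.png',cv2.resize(im[90:250,380:580],None,fx=3,fy=3))
E
```

```text
(no output)
```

View pics/s10.png

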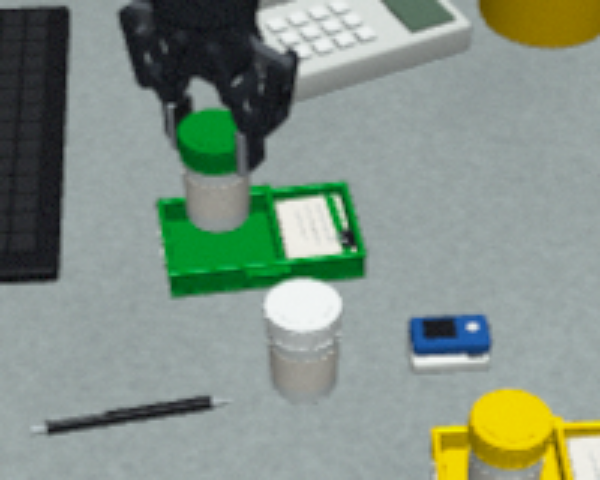

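View pics/c10.png

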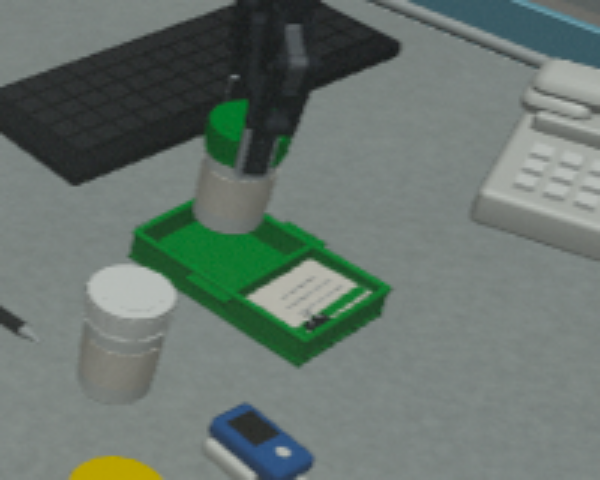

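Consistent with centred over the compartment (still ~40 mm up). Lower.

Call:
play_rows(rows=[[[0,0,-12],[0,0,0],40],[[0,0,-12],[0,0,0],40],[[0,0,-6],[0,0,0],40],[[0,0,-4],[0,0,0],40],[[0,0,-3],[0,0,0],40],[[0,0,-1],[0,0,0],40],[[0,0,0],[0,0,0],40],[[0,0,0],[0,0,0],40]])

```text
clock: 24.72
position: [0.4572, 0.3424, 0.0546]
ee_rot: [0.923, -0.386, 0.0, -0.0]
ft_force: [-0.2, 0.0, -0.4]
grip_width: 0.619
```

Call:
play_rows(rows=[[[0,0,-1],[0,0,0],40],[[0,0,-1.5],[0,0,0],40],[[0,0,0],[0,0,0],40]])

```text
clock: 25.1
position: [0.4574, 0.3428, 0.0526]
ee_rot: [0.923, -0.386, 0.0, -0.0]
ft_force: [-1.1, -1.1, 5.5]
grip_width: 0.618
```

Call:
play_rows(rows=[[[0,0,0],[0,0,0],85],[[0,0,0],[0,0,0],85],[[0,0,0],[0,0,0],85],[[0,0,0],[0,0,0],85],[[0,0,20],[0,0,0],85],[[0,0,35],[0,0,0],85],[[0,0,35],[0,0,0],85],[[0,0,40],[0,0,0],85],[[0,0,30],[0,0,0],85],[[0,0,0],[0,0,0],85],[[0,0,0],[0,0,0],85],[[0,0,0],[0,0,0],85]])

```text
clock: 26.6
position: [0.4568, 0.342, 0.2112]
ee_rot: [0.923, -0.386, -0.0, 0.001]
ft_force: [-0.3, 0.3, 0.4]
grip_width: 0.996
```

```bash
python3 - <<'E'
from h import *
T={'red':(556.5,-358),'yellow':(596.5,49.7),'green':(457.5,343.3),'blue':(419.7,-128)}
for n in ['scene','side']:
    im=camera(n); i=camera_info(n); cv2.imwrite(f'pics/{n}_end.png',im)
    for c,t in T.items():
        # lid colour equals tray: predict the lid-top circle at the tray centre and draw it
        a=np.linspace(0,6.283,60)
        for r,z in [(.027,.079),(.041,.004)]:
            pts=proj(i,np.c_[t[0]/1e3+r*np.cos(a),t[1]/1e3+r*np.sin(a),np.full(60,z)])
            if z>.05: cv2.polylines(im,[np.int32(pts.round())],True,(255,255,255),1)
    cv2.imwrite(f'pics/{n}_chk.png',im)
print(readout.get_obs()['position'],readout.get_obs()['clock'])
E
```

```text
[0.45680104 0.34213051 0.21117575] 26.7
```

View pics/scene_chk.png

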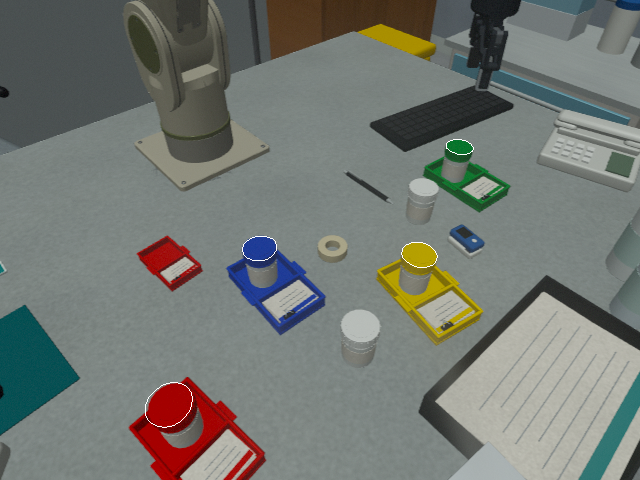

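View pics/side_chk.png

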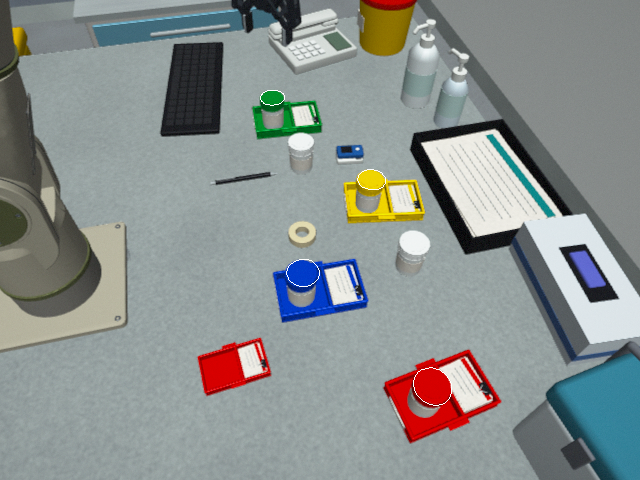

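```bash
python3 -c "
from workcell import manip,readout
o=readout.get_obs();print(o['clock'],o['joint_velocities'],o['ft_force']);print(manip.hand_in())"
```

```text
26.7 [-0.00158894  0.00013141 -0.0020754  -0.00526719 -0.00145009  0.00048851
 -0.00031777] [-0.04908836 -0.38862939 -0.76920298]
the job is handed in; nothing more can be done
None
```

I stood all four coloured-lid cups in the trays matching their lids and handed the job in at about 27 s of the 96 s allowed. `hand_in` gave no verdict. Of the two red trays, I used the large one (about 157 × 107 mm measured) and left the small one (about 104–116 × 72 mm) alone.

- **Placing:** I gripped each cup by its lid at 40 N. I lowered it until the force reading showed contact with the tray floor, then opened the fingers and rose straight up.
- **Last checks:** In both the scene and side pictures, all four cups stand upright. Judged by eye, their lids lie about 2–3 mm from where a centred cup's lid should appear. Both white-lidded cups look unmoved. The gripper is open and clear of everything, with the arm at rest.
- **Disagreements:** The scene and side cameras differed by about 4 mm in x, so I used their average. The wrist camera read about 4 mm more in y than those two, and I followed it only partly. Both are well inside the 21 mm tolerance.
- **Force:** The highest contact reading while setting a cup down was about 15 N, on the blue cup.

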